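Stand up the toppled fitting and mark its flange edge

TASK

The square-flanged pipe fitting lying on its side has to be marked. Stand it upright on its flange on the steel plate of the marking station, clear of the marking pin; then push it square against the station's two stop blocks so that the sprung pin between them is driven fully in, and hold it pressed there steadily for two seconds. Then ease off and leave it standing upright on the plate with the pin sprung all the way out again, without disturbing the other stock on the bench.

Things in the scene. Friction and masses are not known exactly. Their poses are not given: they have to be found in the camera images.
- fitting: The aluminium fitting to mark, 0.4 kg, lying on its side, pipe end to the robot's left (+y), turned up to 40 degrees towards the robot. Square flange 80 x 80 x 20 mm; from its centre rises a round neck 48 mm in diameter (weld cone at its foot: 62 mm wide, 14 mm high); 140 mm tall overall. Origin: centre of the flange's underside; z along the neck to the pipe end; x, y square to the flange's sides.
- pipe_end (a point): Centre of the fitting's open pipe end, 140 mm from the flange's underside; axes as the fitting's. Lying, the fitting rests on one flange side and the rim of this end, so its axis dips 7.6 degrees towards this end. Centre of mass about 54 mm up from the flange's underside.
- marker: Marking station, fixed to the bench. Origin: centre of the underside of its flat steel plate, 200 (x) x 160 (y) x 6 mm thick. x is level and points away from the robot, within 17 degrees, to the stops. Behind the stops is a grey housing 60 mm tall (x = 102 to 152 mm). Against the stops the fitting's origin is at x = 40 mm.
- stop_face (a point): Point midway between the faces of the two dark steel stop blocks, on top of the plate (station x = 80 mm, y = 0, 6 mm above the bench); axes as the station's. The blocks are 34 mm tall above the bench; their flat faces span y = 12 to 50 mm on either side.
- pin (a joint): Travel of the sprung pin in m: 0 out, 0.012 fully in. Round, 12 mm in diameter, level, at y = 0, 10 mm above the plate; out, it stands 12 mm proud of the stop faces towards the robot (tip at station x = 68 mm). 5.5 N to start, 8.5 N fully in. When the fitting is let go, the damped spring slides it back about 12 mm until the pin is out.
- sister: Bystander: a fitting of the same kind already standing upright near the back right of the bench. Origin: centre of its underside.
- coupling: Bystander: steel pipe coupling, upright cylinder 42 mm in diameter, 40 mm tall, in the middle of the bench between the fitting and the station. Origin: centre of its underside.
- valve: Bystander: gate valve with a handwheel, about 110 mm long, 135 mm tall, at the back of the bench. Origin: centre of its underside.
- reducer: Bystander: dark steel reducer, 80 mm in diameter at its foot and 80 mm tall, at the right. Origin: centre of its underside.
- wrench: Bystander: wrench 200 mm long lying at the right. Origin: its underside.
- flanges: Bystander: stack of three round flanges 110 mm in diameter, 54 mm tall, at the left. Origin: centre of its underside.
- tee: Bystander: dark steel pipe tee 130 mm long, 52 mm thick, lying at the left. Origin: below its centre, at the bench.
There are look-alikes about, which are no part of the job. Leave any blue or green look-alike of the fitting alone.

How it is judged (in metres and radians):
On the way, in this order (a step that is already met when the one before it is completed fails the run):
1. the fitting stands upright on the station's plate, clear of the pin (angle between fitting's own z axis and vertical below 0.06 rad and z of fitting in the frame of marker between 0.002 and 0.01 m and x of fitting in the frame of marker between -0.07 and 0.029 m and y of fitting in the frame of marker between -0.05 and 0.05 m and value of joint pin below 0.002 m), for 0.3 s.
2. the fitting is held against the stops with the pin fully in, for 1.5 s without a break (value of joint pin above 0.0102 m and x of fitting in the frame of marker above 0.0375 m and angle between fitting's own z axis and vertical below 0.08 rad), for 1.5 s.
At the end, for the whole second after the job is handed in: The fitting stands upright (within 2 degrees) and at rest on the station's plate, its centre within 50 mm of the plate's centre line and at most 70 mm nearer the robot than the plate's centre, with the pin out to within 2 mm (angle between fitting's own z axis and vertical below 0.04 rad and z of fitting in the frame of marker between 0.003 and 0.009 m and x of fitting in the frame of marker between -0.07 and 0.0305 m and y of fitting in the frame of marker between -0.05 and 0.05 m and value of joint pin below 0.002 m and linear speed of fitting below 0.02 m/s); the robot touches nothing.
It fails at once if a bystander (sister, coupling, valve, reducer, wrench, flanges or tee) is moved by more than 25 mm (distance of any of sister, coupling, valve, reducer, wrench, flanges, tee from where it was at the start of the episode above 0.025 m).
It also fails if it takes over 70 s, if anything falls off the work surface, if the arm or the gripper's body presses on something with over 40 N, if the wrist force passes 120 N, or if a joint passes its speed limit or range.

ROBOT

A 6-joint arm with a two-finger parallel gripper is mounted at the origin on the work surface. World frame = base frame: x ahead of the robot, y to its left, z up, the work surface at z = 0. Lengths are in mm, angles in rad, forces in N, time in s.
With the tool pointing down it reaches from about 350 to 975 mm from the base axis. Payload 7.1 kg.
Tool frame: the origin (TCP) lies on the front face of the gripper's body, between the roots of the fingers; the fingertips stand 80 mm ahead of it and the grasp point (between the pads) lies 61 mm ahead of it; z points along the fingers, y is the line along which they close (so a half turn about z gives the same grasp; the last joint's range is limited). The gripper opens to 88 mm and grips with 3 to 60 N. Pads are 20 mm wide; open, the fingers measure 115 mm over their backs; the gripper's body (75 mm by 178 mm) begins 61 mm behind the grasp point.
Start: joints at [1.119, 0.423, 1.63, -0, 1.089, -0.019], TCP at [262.102, 567.37, 302.675] pointing down, gripper open.
Joint ranges: [-3, 3], [-0.9, 2.11], [0.09, 2.58], [-1.31, 4.45], [0.11, 2.69], [-2.54, 2.54]. Speed limits (rad/s): [2.39, 2.39, 3.01, 3.14, 3.14, 3.14].

INTERFACE

Orientations are given as a rotation vector (axis times angle).
In Python, from workcell import env, eyes gives the robot as it stands.
- The arm moves only by the tool step_arm, never from a script. Its argument "rows" is text: rows parted by semicolons, each of 4 numbers parted by spaces: the shift along the tool's x, y, z scaled (see below), then the turn about the tool's z scaled (see below). In form: dx dy dz spin; .... A call has 1 to 8 rows; each row shifts and turns the commanded pose from where the row before left it, along the tool's axes as they then stand; what a row does not reach is not made up. The controller multiplies each number of a shift by 0.25 m and each number of a turn by 45 degrees. A row lasts 1/12 s, in which the tool goes at most 41.7 mm and 7.16 degrees, less where a joint would pass 70% of its speed; a pose out of reach is approached as far as the arm can. A call with a number of a shift or a turn outside -1 to 1 is refused whole. A call with a gripper value outside its range is refused whole. "claw" is the closure, from 0 (fully open) to 1 (shut), set as the call begins (left out, the last holds). The fingers move at their own pace and stop on an object; "force" is the grip in N (left out, the last holds). Time passes only in rows, so rows that do not move let the fingers close. It gives the time, the measured TCP pose, the force, the opening and the grip force at its end, in the units of the state.
- env.get_state(): the state, without advancing time (a new reading comes with each control period).
- eyes.read_camera(name): name is "side" or "top"; returns a dict with "pixels" (420x560x3 uint8, red, green, blue), "fov_y" (degrees; the focal length in pixels is half the picture's height over the tangent of half this angle, whatever the lens; pixels are square), "cx", "cy" (the principal point, pixels), "distortion" ([k1, k2, p1, p2, k3] as OpenCV has them; the pictures are not rectified), "xyz" and "attitude" of the camera in the world. Camera axes: x right, y down, z forward; pixel columns grow to the right and rows downward; lengths in mm; the calibration is good to about 2 mm. A picture is of the moment at which its call begins. There is no depth.
- env.hand_in(): hands the job in; it is judged then, once.
The state is a dict: "clock": time; "joint_positions": joint angles; "qd": joint speeds; "joint_torque": joint torques, N m; "tool_pos": TCP position; "orientation": TCP orientation; "contact_force": force on the tool from outside, world axes, zero at the start; "wrist_torque": the same for the moment, N m; "gripper_width": finger opening in mm; "gripper_force": force on a finger pad.
Only numpy, scipy, OpenCV 4.12 (cv2) and the standard library are available. Lean on these libraries where they do the work, as an engineer would, in place of code of your own. Each camera call takes 0.05 s, during which the arm holds its last target. There are 200 camera calls.

## Working session

There is one attempt and no reset: what is moved stays moved. The work goes in short steps, Python scripts to look and compute and a tool call to move; the robot and the scene stay as the last step left them, time stands still between calls to the robot, and variables do not carry over. Pictures are saved under pics/ and viewed, at most 10 in all, crops included, and the job is handed in when it is done.

Besides the shell and the picture viewer there is one more tool, called after "Request:" as name(argument=value, ...), one argument or row to a line, values as JSON. step_arm: Moves the arm, as the interface text tells. Shifts and turns lie within -1 to 1; 1 stands for 0.25 m of shift or 45 degrees of turn. Its arguments: {"type":"object","properties":{"rows":{"type":"string"},"claw":{"type":"number"},"force":{"type":"number"}},"required":["rows"]}

```bash
mkdir -p pics; ls
python3 - <<'E'
from workcell import env, eyes
import cv2
for n in("side","top"):
    c=eyes.read_camera(n); cv2.imwrite(f"pics/{n}0.png",c["pixels"][:,:,::-1])
    print({k:v for k,v in c.items() if k!="pixels"})
print(env.get_state())
E
```

```text
pics
{'fov_y': 42.77839665272502, 'cx': 280.03243997720926, 'cy': 216.06249835174722, 'distortion': array([0.0242739, 0.       , 0.       , 0.       , 0.       ]), 'xyz': array([  108.73300145, -1010.75448685,  1148.32203282]), 'attitude': array([-2.30810219,  0.50685984, -0.23144477])}
{'fov_y': 46.36925212896314, 'cx': 284.5314888241283, 'cy': 217.06731033472153, 'distortion': array([-0.08809601,  0.        ,  0.        ,  0.        ,  0.        ]), 'xyz': array([ 405.51633865,  -20.91327327, 1492.15838303]), 'attitude': array([-2.13072187,  2.19158827, -0.10888709])}
{'clock': 0.1, 'joint_positions': array([ 1.11900643e+00,  4.23765050e-01,  1.63059778e+00,  1.40782260e-05,
        1.08861563e+00, -1.89930292e-02]), 'qd': array([-0.00039922,  0.00127666, -0.00164802, -0.00032516, -0.00206559,
        0.00069045]), 'joint_torque': array([-6.77052594e-05, -5.45615137e+01, -2.74327880e+01,  6.44112309e-02,
        1.87620381e-02, -1.74630128e-05]), 'tool_pos': array([261.93149643, 567.03462528, 301.98517474]), 'orientation': array([-6.74480096e-01, -3.06799115e+00,  2.11200049e-03]), 'contact_force': array([ 0.38087256, -0.29763986,  0.32200572]), 'wrist_torque': array([0.01189882, 0.0039201 , 0.0206554 ]), 'gripper_force': 0.0, 'gripper_width': 88.07648139034013}
```

View pics/side0.png

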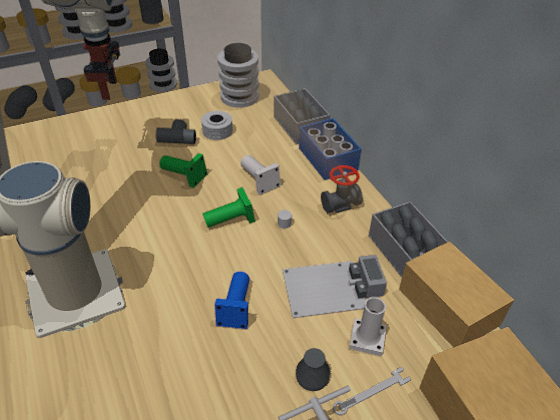

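View pics/top0.png

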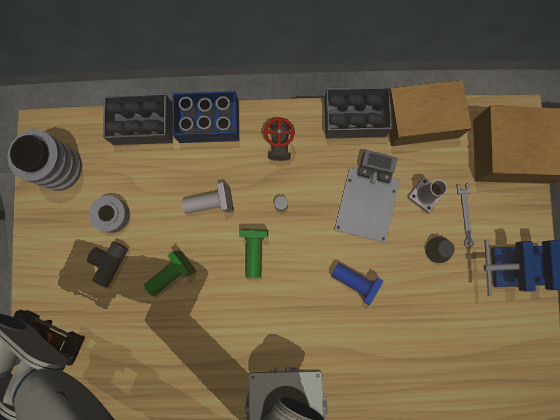

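The pictures show the grey fitting lying at top px ~(208,201), side px ~(261,174). The station plate is at top ~(367,204), side ~(330,287). The coupling is at top (280,203) and the sister at top (428,193). Next I'll crop in to pick points.

Run:
```python
import cv2,numpy as np
def crop(n,x,y,w,h,s): 
    c=cv2.imread(f"pics/{n}0.png")[y:y+h,x:x+w]; return cv2.resize(c,None,fx=s,fy=s,interpolation=cv2.INTER_CUBIC)
def grid(i,x,y,s,st=10):
    for k in range(0,i.shape[1],st*s): cv2.putText(i,str(x+k//s),(k,8),0,.3,(0,0,255),1); cv2.line(i,(k,9),(k,14),(0,0,255),1)
    for k in range(0,i.shape[0],st*s): cv2.putText(i,str(y+k//s),(0,k+4),0,.3,(0,0,255),1)
    return i
def p(n,x,y,w,h,s): return grid(crop(n,x,y,w,h,s),x,y,s)
a=p("top",170,170,80,60,5);b=p("side",230,145,60,60,5)
cv2.imwrite("pics/fit.png",np.hstack([a,b]))
a=p("top",325,140,80,110,5);b=p("side",275,245,120,80,3)
b=cv2.copyMakeBorder(b,0,550-240,0,0,cv2.BORDER_CONSTANT)
cv2.imwrite("pics/sta.png",np.hstack([a,b]))
```

```text
(no output)
```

View pics/fit.png

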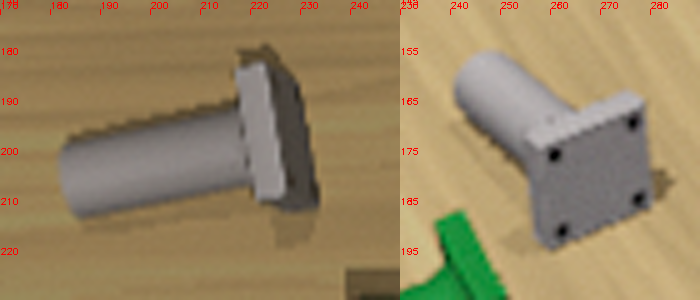

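View pics/sta.png

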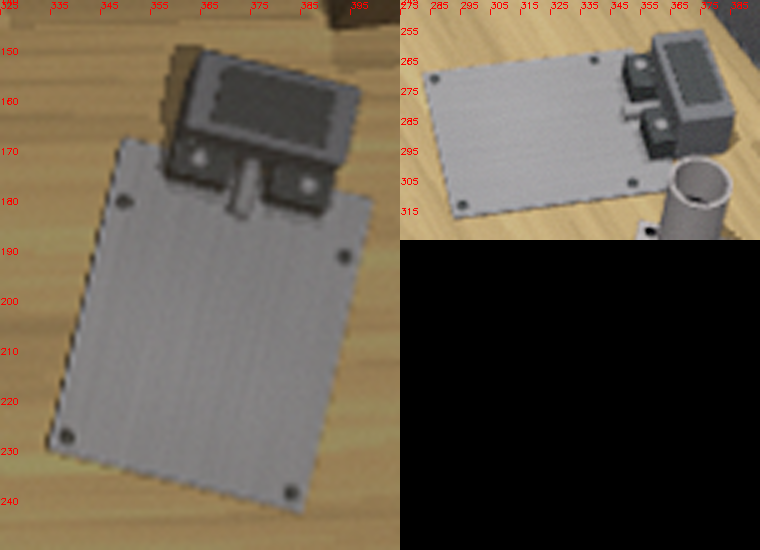

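The fitting's corners and all four plate corners are clear in both views. I'll fit the poses from those.

```bash
cat > h.py <<'E'
import numpy as np, cv2
from scipy.optimize import least_squares
from scipy.spatial.transform import Rotation as R
from workcell import env, eyes
def cam(n):
    c=eyes.read_camera(n); f=210/np.tan(np.radians(c["fov_y"]/2))
    M=R.from_rotvec(c["attitude"]).as_matrix(); K=np.array([[f,0,c["cx"]],[0,f,c["cy"]],[0,0,1]])
    P=lambda X: cv2.projectPoints(np.asarray(X,float).reshape(-1,1,3),R.from_matrix(M.T).as_rotvec(),-M.T@c["xyz"],K,c["distortion"])[0].reshape(-1,2)
    return P,c["pixels"]
def tool():
    s=env.get_state(); m=R.from_rotvec(s["orientation"]).as_matrix()
    return s,m
def delta(target,yaw):  # yaw of tool y (mod 180, rad) -> row-unit totals
    s,m=tool(); d=m.T@(np.array(target)-s["tool_pos"])/250
    cur=np.arctan2(m[1,1],m[0,1]); e=(yaw-cur+np.pi/2)%np.pi-np.pi/2
    print("shift",d.round(3),"spin(first move, then spin)",round(-np.degrees(e)/45,3),"yaw tool",np.degrees(cur).round(2),"pos",s["tool_pos"].round(1),"clk",s["clock"])
E
python3 - <<'E'
from h import *
Pt,_=cam("top");Ps,_=cam("side")
t=np.arctan(16/120)
def fr(p):
    x,y,a=p; ct,st=np.cos(t),np.sin(t); h=np.array([np.cos(a),np.sin(a),0]); z=np.array([0,0,1.])
    d=ct*h-st*z; u=st*h+ct*z; w=np.cross(u,d); return np.array([x,y,20*st+40*ct]),d,u,w
def pt(p,l): o,d,u,w=fr(p); return np.array([o+a*d+b*u+c*w for a,b,c in l])
# c: w=u x d ; d=+y,u=z => w=-x ; far = c<0
T=[(20,40,-40),(0,40,-40),(20,40,40),(0,40,40),(0,-40,40)];tp=[(217.0,183.6),(223,182.4),(221,210.2),(226.8,208.8),(233.2,211)]
S=[(0,40,40),(0,40,-40),(0,-40,-40),(0,-40,40),(20,40,40),(20,40,-40)];sp=[(255.8,175.6),(278,166),(279.6,186.2),(259.8,194.6),(255,171.8),(276.6,163)]
f=lambda p:np.r_[(Pt(pt(p,T))-tp).ravel(),(Ps(pt(p,S))-sp).ravel()]
r=least_squares(f,[600,150,1.6]);print("fit",r.x,np.degrees(r.x[2]),r.fun.round(1))
g=lambda p:pt(p,[(113,0,0)])[0]; print("grasp",g(r.x).round(1),"pipe end px",Pt(pt(r.x,[(140,24,-24),(140,24,24)])))
C=[(100,80),(100,-80),(-100,80),(-100,-80)];cp=[(349,167),(398.8,179.2),(334.6,230),(385.2,242.2)]
q=lambda p,l:np.array([[p[0]+a*np.cos(p[2])-b*np.sin(p[2]),p[1]+a*np.sin(p[2])+b*np.cos(p[2]),6] for a,b in l])
f=lambda p:np.r_[(Pt(q(p,C))-cp).ravel(),(Ps(q(p,[(-100,80),(-100,-80)]))-[(283,268.7),(293.7,317)]).ravel()]
s=least_squares(f,[600,-200,0]);print("sta",s.x,np.degrees(s.x[2]),s.fun.round(1))
np.save("poses.npy",[r.x,s.x])
gp=g(r.x); delta([gp[0],gp[1],gp[2]+61],r.x[2]-np.pi/2)
E
```

```text
fit [631.38599543 153.20068347   1.70152391] 97.49013891455813 [ 0.2 -1.1  0.7 -1.1  0.1 -0.9  0.9 -0.7  1.1 -0.2  0.3 -1.5  0.1 -0.6
 -0.   0.2 -1.5  0.6 -2.2 -0.5 -1.9 -0.3]
grasp [616.8 264.3  27.4] pipe end px [[181.1093917  195.84205965]
 [183.24099201 211.54152272]]
sta [ 6.03657003e+02 -2.65345956e+02 -2.64221370e-01] -15.138769360632855 [ 0.1 -1.   0.7 -1.2  0.  -1.2  0.7 -1.1 -2.1  0.4 -1.8  0.1]
shift [-1.797 -0.504  0.856] spin(first move, then spin) 1.283 yaw tool 65.2 pos [262.  567.2 302.2] clk 0.2
```

Request:
step_arm(
  rows="0 0 0 0.15;0 0 0 0.15;0 0 0 0.15;0 0 0 0.15;0 0 0 0.15;0 0 0 0.15;0 0 0 0.15;0 0 0 0.15",
  claw=0,
)

```text
clock: 0.87
tool_pos: [262.0, 567.3, 302.4]
orientation: [2.001, 2.422, -0.001]
contact_force: [0.3, -0.6, -0.3]
gripper_width: 88.0
gripper_force: 0.0
```

Request:
step_arm(
  rows="0 0 0 0.083;0 0 0 0",
)

```text
clock: 1.03
tool_pos: [262.1, 567.3, 302.5]
orientation: [2.075, 2.359, -0.001]
contact_force: [-0.4, -0.6, 0.8]
gripper_width: 88.0
gripper_force: 0.0
```

```bash
cat > g.py <<'E'
import sys; from h import *
x,y,z,a=map(float,sys.argv[1:5]); delta([x,y,z],np.radians(a))
s=env.get_state(); print("q",s["joint_positions"].round(2),"F",s["contact_force"].round(1),"w",round(s["gripper_width"],1),"gf",round(s["gripper_force"],1))
E
python3 g.py 616.8 264.3 200 7.5
```

```text
shift [-1.383  1.253  0.41 ] spin(first move, then spin) -0.004 yaw tool 7.33 pos [262.1 567.3 302.5] clk 1.0333
q [1.12 0.42 1.63 0.   1.09 0.99] F [-0.4 -0.6  0.8] w 88.0 gf 0.0
```

Request:
step_arm(
  rows="-0.1 0.09 0 0;-0.1 0.09 0 0;-0.1 0.09 0 0;-0.1 0.09 0 0;-0.1 0.09 0 0;-0.1 0.09 0 0;-0.1 0.09 0 0;-0.1 0.09 0 0",
)

```text
clock: 1.7
tool_pos: [467.6, 391.2, 302.7]
orientation: [-2.069, -2.364, 0.0]
contact_force: [-0.1, -0.5, 0.3]
gripper_width: 88.0
gripper_force: 0.0
```

Request:
step_arm(
  rows="-0.1 0.09 0.05 0;-0.1 0.09 0.05 0;-0.1 0.09 0.05 0;-0.1 0.09 0.05 0;-0.1 0.09 0.05 0;-0.083 0.083 0.05 0;0 0 0.05 0;0 0 0 0",
)

```text
clock: 2.37
tool_pos: [617.2, 263.6, 212.1]
orientation: [-2.071, -2.359, 0.006]
contact_force: [-1.2, 0.6, -0.9]
gripper_width: 87.8
gripper_force: 0.0
```

```bash
python3 g.py 616.8 264.3 88.5 7.5; python3 -c "
from h import *
P,i=cam('top');S,j=cam('side')
cv2.imwrite('pics/a.png',np.hstack([cv2.resize(i[150:260,150:270],None,fx=3.3,fy=3.3),cv2.resize(j[100:210,200:320],None,fx=3.3,fy=3.3)])[:,:,::-1])"
```

```text
shift [0.004 0.001 0.494] spin(first move, then spin) -0.002 yaw tool 7.43 pos [617.2 263.6 212.1] clk 2.3667
q [0.39 0.59 1.58 0.   0.98 0.26] F [-1.2  0.6 -0.9] w 87.8 gf 0.0
```

View pics/a.png

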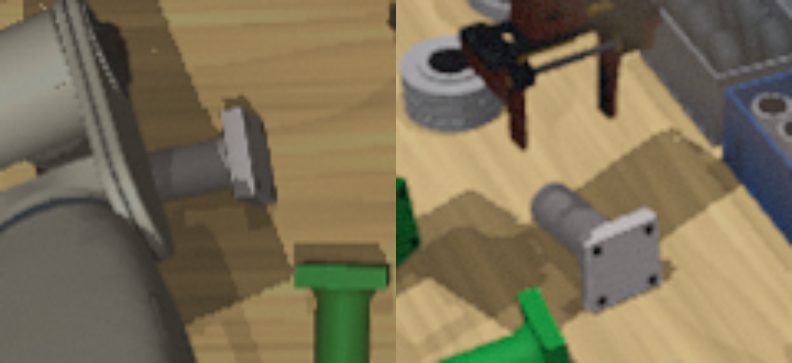

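The fingers straddle the neck in both views, and the way down looks clear. Descending now, then a light grip so the fitting can swing.

Request:
step_arm(
  rows="0 0 0.1 0;0 0 0.1 0;0 0 0.1 0;0 0 0.1 0;0 0 0.06 0;0 0 0.034 0;0 0 0 0",
)

```text
clock: 3.05
tool_pos: [616.5, 265.9, 90.6]
orientation: [-2.07, -2.362, 0.003]
contact_force: [-0.9, -0.3, 0.2]
gripper_width: 88.0
gripper_force: 0.0
```

Request:
step_arm(
  rows="0 0 0 0;0 0 0 0;0 0 0 0;0 0 0 0;0 0 0 0;0 0 0 0;0 0 0 0;0 0 0 0",
  claw=1,
  force=10,
)

```text
clock: 3.72
tool_pos: [617.6, 265.3, 92.0]
orientation: [-2.072, -2.361, 0.0]
contact_force: [-2.4, -0.5, 3.9]
gripper_width: 47.4
gripper_force: 10.0
```

Request:
step_arm(
  rows="0 0 -0.02 0;0 0 -0.03 0;0 0 -0.04 0;0 0 -0.05 0;0 0 -0.05 0;0 0 -0.05 0;0 0 -0.05 0;0 0 -0.05 0",
)

```text
clock: 4.38
tool_pos: [617.7, 265.3, 178.4]
orientation: [2.072, 2.361, 0.001]
contact_force: [-0.3, -0.4, -3.9]
gripper_width: 48.1
gripper_force: 10.0
```

Request:
step_arm(
  rows="0 0 -0.05 0;0 0 -0.05 0;0 0 -0.05 0;0 0 -0.05 0;0 0 -0.05 0;0 0 -0.03 0;0 0 -0.02 0;0 0 0 0",
)

```text
clock: 5.05
tool_pos: [618.1, 265.5, 253.1]
orientation: [2.071, 2.361, 0.003]
contact_force: [0.3, -0.2, -4.2]
gripper_width: 47.6
gripper_force: 10.0
```

```bash
python3 g.py 616.8 264.3 250 7.5; python3 -c "
from h import *
P,i=cam('top');S,j=cam('side')
cv2.imwrite('pics/b.png',np.hstack([cv2.resize(i[150:260,150:270],None,fx=3.3,fy=3.3),cv2.resize(j[70:180,200:320],None,fx=3.3,fy=3.3)])[:,:,::-1])"
```

```text
shift [-0.004 -0.006  0.012] spin(first move, then spin) -0.001 yaw tool 7.47 pos [618.1 265.5 253.1] clk 5.05
q [ 0.39  0.55  1.55 -0.    1.04  0.26] F [ 0.3 -0.2 -4.2] w 47.6 gf 10.0
```

View pics/b.png

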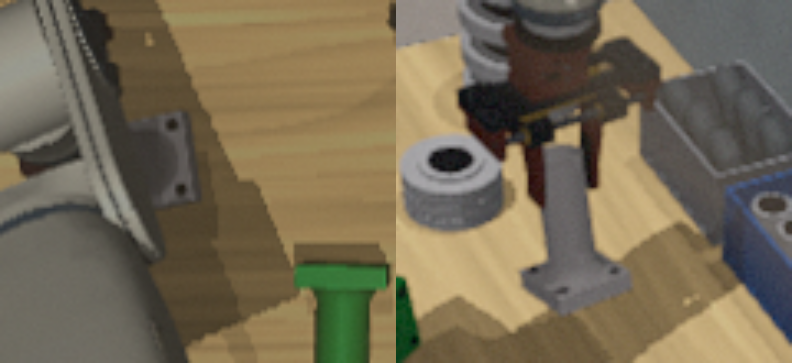

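The fitting swung to near-vertical with its flange down and held by the neck. Next I'll align the yaw with the station and carry it over.

Request:
step_arm(
  rows="0 0 0 0.05;0 0 0 0.1;0 0 0 0.1;0 0 0 0.1;0 0 0 0.1;0 0 0 0.052;0 0 0 0",
)

```text
clock: 5.73
tool_pos: [617.2, 265.1, 250.5]
orientation: [-2.495, -1.908, 0.003]
contact_force: [-0.2, -0.6, -4.1]
gripper_width: 48.2
gripper_force: 10.0
```

```bash
python3 g.py 594 -262.7 253 -15.14
```

```text
shift [-2.061  0.464 -0.008] spin(first move, then spin) -0.001 yaw tool -15.21 pos [617.2 265.1 250.5] clk 5.7333
q [ 0.39  0.55  1.55 -0.    1.04  0.65] F [-0.2 -0.6 -4.1] w 48.2 gf 10.0
```

Request:
step_arm(
  rows="-0.02 0.0045 0 0;-0.04 0.009 0 0;-0.06 0.0135 0 0;-0.08 0.018 0 0;-0.09 0.02 0 0;-0.09 0.02 0 0;-0.09 0.02 0 0;-0.09 0.02 0 0",
)

```text
clock: 6.4
tool_pos: [610.7, 119.4, 251.7]
orientation: [2.494, 1.91, -0.001]
contact_force: [0.1, 0.1, -4.1]
gripper_width: 47.9
gripper_force: 10.0
```

Request:
step_arm(
  rows="-0.09 0.02 0 0;-0.09 0.02 0 0;-0.09 0.02 0 0;-0.09 0.02 0 0;-0.09 0.02 0 0;-0.09 0.02 0 0;-0.09 0.02 0 0;-0.09 0.02 0 0",
)

```text
clock: 7.07
tool_pos: [601.9, -64.7, 251.8]
orientation: [2.494, 1.91, -0.001]
contact_force: [0.2, -0.4, -3.9]
gripper_width: 47.8
gripper_force: 10.0
```

Request:
step_arm(
  rows="-0.09 0.02 0 0;-0.09 0.02 0 0;-0.09 0.02 0 0;-0.09 0.02 0 0;-0.09 0.02 0 0;-0.09 0.02 0 0;-0.08 0.018 0 0;-0.06 0.0135 0 0",
)

```text
clock: 7.73
tool_pos: [593.9, -239.1, 251.7]
orientation: [2.495, 1.908, -0.001]
contact_force: [-0.5, -0.3, -3.9]
gripper_width: 47.8
gripper_force: 10.0
```

Request:
step_arm(
  rows="-0.05 0.012 0 0;-0.03 0.009 0 0;-0.02 0.007 0 0;0 0 0 0;0 0 0 0;0 0 0 0",
)

```text
clock: 8.23
tool_pos: [595.4, -261.3, 251.6]
orientation: [-2.493, -1.911, 0.0]
contact_force: [0.5, 0.1, -4.3]
gripper_width: 47.9
gripper_force: 10.0
```

```bash
python3 g.py 594 -262.7 185 -15.14; python3 -c "
from h import *
P,i=cam('top');S,j=cam('side')
cv2.imwrite('pics/c.png',np.hstack([cv2.resize(i[140:260,310:430],None,fx=3.3,fy=3.3),cv2.resize(j[205:325,275:395],None,fx=3.3,fy=3.3)])[:,:,::-1])"
```

```text
shift [-0.007 -0.004  0.266] spin(first move, then spin) 0.002 yaw tool -15.07 pos [ 595.4 -261.3  251.6] clk 8.2333
q [-0.43  0.52  1.61  0.    1.02 -0.17] F [ 0.5  0.1 -4.3] w 47.9 gf 10.0
```

View pics/c.png

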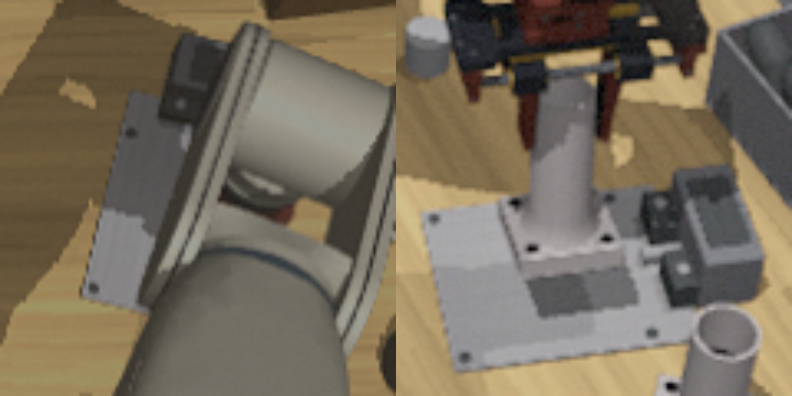

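The fitting hangs above the plate, squared with the stops and clear of the pin. Lowering until it touches.

Request:
step_arm(
  rows="0 0 0.03 0;0 0 0.04 0;0 0 0.04 0;0 0 0.04 0;0 0 0.03 0;0 0 0.02 0;0 0 0.01 0;0 0 0.01 0",
)

```text
clock: 9.0
tool_pos: [595.4, -262.2, 196.2]
orientation: [-2.494, -1.91, 0.0]
contact_force: [-0.1, -0.2, -3.8]
gripper_width: 47.9
gripper_force: 10.0
```

Request:
step_arm(
  rows="0 0 0.008 0;0 0 0.008 0;0 0 0.008 0;0 0 0 0",
)

```text
clock: 9.33
tool_pos: [595.9, -263.1, 193.2]
orientation: [2.492, 1.908, 0.001]
contact_force: [-4.6, -0.9, 9.1]
gripper_width: 48.0
gripper_force: 10.0
```

Request:
step_arm(
  rows="0 0 0.008 0;0 0 0.008 0;0 0 0 0",
)

```text
clock: 9.58
tool_pos: [595.8, -263.2, 189.6]
orientation: [2.492, 1.908, 0.0]
contact_force: [-6.0, -0.4, 12.0]
gripper_width: 47.9
gripper_force: 10.0
```

Request:
step_arm(
  rows="0 0 0 0;0 0 0 0;0 0 0 0;0 0 0 0;0 0 0 0;0 0 0 0;0 0 0 0;0 0 0 0",
  claw=0.25,
)

```text
clock: 10.25
tool_pos: [595.4, -262.1, 186.5]
orientation: [-2.494, -1.91, 0.0]
contact_force: [-1.3, -0.1, 0.3]
gripper_width: 65.6
gripper_force: 0.0
```

```bash
python3 g.py 594 -262.7 165 -15.14; python3 -c "
from h import *
P,i=cam('top');S,j=cam('side')
c=cv2.resize(j[215:325,275:395],None,fx=5,fy=5)
cv2.imwrite('pics/d.png',c[:,:,::-1])"
```

```text
shift [-0.004 -0.005  0.086] spin(first move, then spin) 0.0 yaw tool -15.12 pos [ 595.4 -262.1  186.5] clk 10.25
q [-0.43  0.6   1.64  0.    0.9  -0.17] F [-1.3 -0.1  0.3] w 65.6 gf 0.0
```

View pics/d.png

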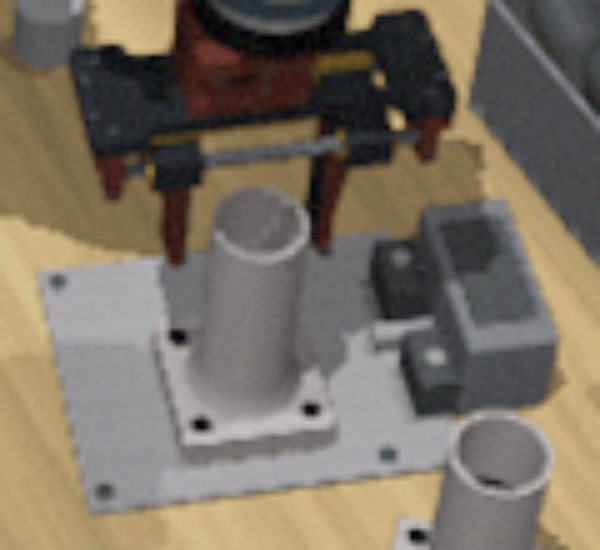

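The fitting stands upright, but it moved toward the station's −y side, in front of the fingers in this view. I'll measure its pose from the flange-top corners at crop px (155,335), (182,446), (337,425) and the rim centre at (260,225).

Run:
```python
from h import *
Ps,_=cam("side"); st=np.load("poses.npy")[1]
o=lambda u,v:(275+u/5-.4,215+v/5-.4)
L=[(-40,40,26),(-40,-40,26),(40,-40,26),(0,0,146)]
def q(p,l): return np.array([[p[0]+a*np.cos(p[2])-b*np.sin(p[2]),p[1]+a*np.sin(p[2])+b*np.cos(p[2]),z] for a,b,z in l])
m=np.array([o(155,335),o(182,446),o(337,425),o(260,225)])
r=least_squares(lambda p:(Ps(q(p,L))-m).ravel(),[590,-290,-.26]);p=r.x;print(p,np.degrees(p[2]),r.fun.round(1))
# station refit from side only: plate corners
C=[(-100,80,6),(-100,-80,6)];mm=np.array([o(40,272),o(97,513)])
f=lambda s:(Ps(q(s,C))-mm).ravel(); print("sta resid",f(st).round(1))
s2=least_squares(lambda s:np.r_[f(s),(s[2]-st[2])*200],st).x; print("sta side",s2,np.degrees(s2[2]))
for s in(st,s2):
    d=p[:2]-s[:2];c,n=np.cos(s[2]),np.sin(s[2]);print("in station",c*d[0]+n*d[1],-n*d[0]+c*d[1])
s,M=tool(); d=p[:2]-s["tool_pos"][:2]; print("fit from tcp in tool mm",M.T@[*d,0])
```

```text
[ 5.91355710e+02 -2.86214529e+02 -2.53743150e-01] -14.538411578978328 [-0.7 -1.5  0.7  0.7 -0.   0.4  0.   0.3]
sta resid [-1.7  0.1 -2.1 -0.1]
sta side [ 6.08299979e+02 -2.67459896e+02 -2.64041555e-01] -15.12846673197136
in station -6.424401035916427 -23.35693113684249
in station -11.462371375974374 -22.526841733993663
fit from tcp in tool mm [-2.42427782e+01  2.38062857e+00 -4.94183683e-04]
```

Request:
step_arm(
  rows="0 0 0 0;0 0 0 0;0 0 0 0;-0.03 0 0 0;-0.03 0 0 0;-0.03 0 0 0;-0.006 0 0 0;0 0 0 0",
  claw=0,
)

```text
clock: 11.07
tool_pos: [588.8, -286.4, 186.7]
orientation: [2.496, 1.908, -0.0]
contact_force: [-0.1, -0.6, 0.7]
gripper_width: 87.8
gripper_force: 0.0
```

Request:
step_arm(
  rows="0 0 0.03 0;0 0 0.03 0;0 0 0.025 0;0 0 0 0;0 0 0 0",
)

```text
clock: 11.48
tool_pos: [588.8, -284.9, 164.4]
orientation: [-2.493, -1.909, 0.001]
contact_force: [0.1, -0.0, -0.3]
gripper_width: 88.1
gripper_force: 0.0
```

Request:
step_arm(
  rows="0 0 0 0;0 0 0 0;0 0 0 0;0 0 0 0;0 0 0 0;0 0 0 0;0 0 0 0;0 0 0 0",
  claw=1,
  force=40,
)

```text
clock: 12.15
tool_pos: [589.2, -285.4, 165.6]
orientation: [2.494, 1.91, 0.0]
contact_force: [0.6, 0.0, 0.4]
gripper_width: 47.3
gripper_force: 40.0
```

```bash
python3 g.py 594 -262.7 165 -15.14; python3 -c "
from h import *
P,i=cam('top');S,j=cam('side')
c=cv2.resize(j[215:325,275:395],None,fx=5,fy=5)
cv2.imwrite('pics/e.png',c[:,:,::-1])"
```

```text
shift [ 0.093 -0.005  0.002] spin(first move, then spin) 0.0 yaw tool -15.13 pos [ 589.2 -285.4  165.6] clk 12.15
q [-0.47  0.63  1.64  0.    0.87 -0.21] F [0.6 0.  0.4] w 47.3 gf 40.0
```

View pics/e.png

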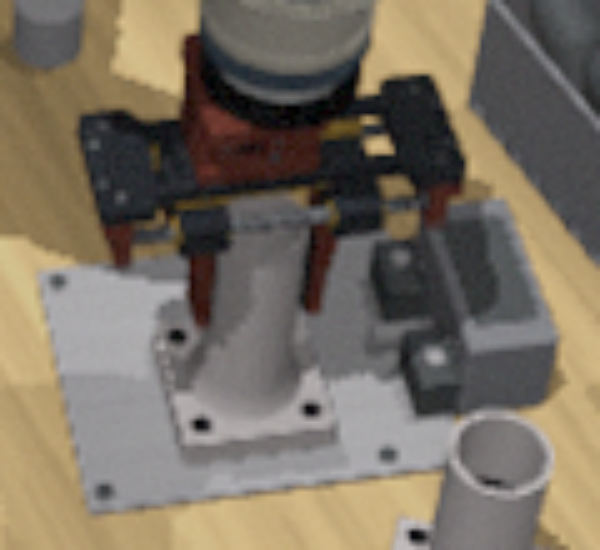

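The grip is central on the neck and the fitting is still upright. I'll lift it slightly, shift it to the station's centre line and set it down.

Request:
step_arm(
  rows="0 0 -0.016 0;0 0 0 0;0.02 0 0 0;0.03 0 0 0;0.03 0 0 0;0.01 0 0 0;0 0 0 0;0 0 0 0",
)

```text
clock: 12.92
tool_pos: [595.1, -263.2, 169.3]
orientation: [-2.493, -1.911, 0.0]
contact_force: [-0.3, 0.0, -3.1]
gripper_width: 47.6
gripper_force: 40.0
```

Request:
step_arm(
  rows="0 0 0.008 0;0 0 0.006 0;0 0 0.004 0;0 0 0 0",
)

```text
clock: 13.25
tool_pos: [595.0, -263.9, 165.6]
orientation: [2.495, 1.909, 0.0]
contact_force: [-1.6, -0.3, 3.3]
gripper_width: 47.8
gripper_force: 40.0
```

Request:
step_arm(
  rows="0 0 0.004 0;0 0 0 0;0 0 0 0",
)

```text
clock: 13.5
tool_pos: [595.0, -263.9, 165.6]
orientation: [2.495, 1.909, 0.0]
contact_force: [-4.9, 3.2, 10.8]
gripper_width: 47.7
gripper_force: 40.0
```

Request:
step_arm(
  rows="0 0.01 0 0;0 0.02 0 0;0 0.02 0 0;0 0.02 0 0;0 0.02 0 0;0 0.02 0 0;0 0.01 0 0;0 0 0 0",
)

```text
clock: 14.17
tool_pos: [622.8, -271.6, 165.7]
orientation: [-2.493, -1.908, 0.003]
contact_force: [-10.2, 2.7, 16.1]
gripper_width: 47.3
gripper_force: 40.0
```

Request:
step_arm(
  rows="0 0.01 0 0;0 0.01 0 0;0 0.01 0 0;0 0.01 0 0;0 0 0 0;0 0 0 0",
)

```text
clock: 14.67
tool_pos: [630.9, -273.8, 165.8]
orientation: [-2.49, -1.906, 0.007]
contact_force: [-16.3, 4.5, 21.6]
gripper_width: 47.9
gripper_force: 40.0
```

Request:
step_arm(
  rows="0 0.008 -0.004 0;0 0.008 0 0;0 0 0 0;0 0 0 0",
)

```text
clock: 15.0
tool_pos: [633.4, -274.5, 166.0]
orientation: [-2.487, -1.904, 0.01]
contact_force: [-18.7, 3.9, 19.9]
gripper_width: 47.8
gripper_force: 40.0
```

Request:
step_arm(
  rows="0 0.008 0 0;0 0.008 0 0;0 0 0 0;0 0 0 0",
)

```text
clock: 15.33
tool_pos: [636.8, -275.4, 166.0]
orientation: [-2.487, -1.904, 0.011]
contact_force: [-20.4, 4.4, 22.8]
gripper_width: 48.0
gripper_force: 40.0
```

Request:
step_arm(
  rows="0 0.008 0 0;0 0.008 0 0;0 0 0 0;0 0 0 0",
)

```text
clock: 15.67
tool_pos: [640.3, -276.4, 166.1]
orientation: [-2.486, -1.903, 0.012]
contact_force: [-22.2, 4.2, 23.1]
gripper_width: 47.7
gripper_force: 40.0
```

Request:
step_arm(
  rows="0 0.008 -0.003 0;0 0.006 0 0;0 0 0 0;0 0 0 0",
)

```text
clock: 16.0
tool_pos: [643.3, -277.2, 166.1]
orientation: [-2.485, -1.902, 0.013]
contact_force: [-21.5, 4.4, 20.7]
gripper_width: 47.4
gripper_force: 40.0
```

Request:
step_arm(
  rows="0 0.006 0 0;0 0.006 0 0;0 0 0 0;0 0 0 0",
)

```text
clock: 16.33
tool_pos: [644.2, -277.4, 166.4]
orientation: [-2.482, -1.9, 0.018]
contact_force: [-31.2, 6.2, 29.9]
gripper_width: 47.6
gripper_force: 40.1
```

```bash
python3 -c "
from h import *
S,j=cam('side')
c=cv2.resize(j[215:325,275:395],None,fx=5,fy=5,interpolation=cv2.INTER_CUBIC)
cv2.imwrite('pics/f.png',c[:,:,::-1])"
```

```text
(no output)
```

View pics/f.png

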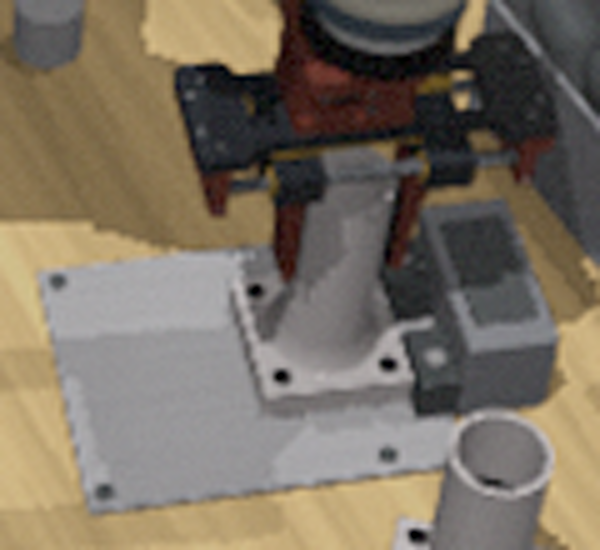

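The flange's front edge, at crop px (410,375), meets the stop block and the fitting is upright. One small extra push, then hold for over 2 s.

Request:
step_arm(
  rows="0 0.003 0 0;0 0 0 0;0 0 0 0;0 0 0 0;0 0 0 0;0 0 0 0;0 0 0 0;0 0 0 0",
)

```text
clock: 17.05
tool_pos: [644.4, -277.5, 166.4]
orientation: [-2.481, -1.899, 0.019]
contact_force: [-31.8, 8.2, 31.1]
gripper_width: 47.8
gripper_force: 40.1
```

Request:
step_arm(
  rows="0 0 0 0;0 0 0 0;0 0 0 0;0 0 0 0;0 0 0 0;0 0 0 0;0 0 0 0;0 0 0 0",
)

```text
clock: 17.72
tool_pos: [644.5, -277.5, 166.4]
orientation: [-2.481, -1.899, 0.018]
contact_force: [-31.8, 7.9, 31.1]
gripper_width: 47.7
gripper_force: 40.1
```

Request:
step_arm(
  rows="0 0 0 0;0 0 0 0;0 0 0 0;0 0 0 0;0 0 0 0;0 0 0 0;0 0 0 0;0 0 0 0",
)

```text
clock: 18.38
tool_pos: [644.5, -277.5, 166.4]
orientation: [-2.481, -1.899, 0.019]
contact_force: [-31.3, 7.6, 30.4]
gripper_width: 47.4
gripper_force: 40.1
```

Request:
step_arm(
  rows="0 0 0 0;0 0 0 0;0 0 0 0;0 0 0 0;0 0 0 0;0 0 0 0;0 0 0 0;0 0 0 0",
)

```text
clock: 19.05
tool_pos: [644.5, -277.5, 166.4]
orientation: [-2.481, -1.899, 0.019]
contact_force: [-32.4, 7.7, 30.4]
gripper_width: 47.3
gripper_force: 40.1
```

Run:
```python
from h import *
s,M=tool(); P,j=cam("side"); old=cv2.imread("pics/e.png")
st=np.load("poses.npy")[1]; Q=least_squares  # compare with gripped pose e: image shift of flange patch
i0=cv2.cvtColor(cv2.imread("pics/e.png"),6); i1=cv2.cvtColor(cv2.resize(j[215:325,275:395],None,fx=5,fy=5)[:,:,::-1].copy(),6)
def m(x,y,w,h):
    r=cv2.matchTemplate(i1,i0[y:y+h,x:x+w],5); _,v,_,l=cv2.minMaxLoc(r); return np.array(l)-[x,y],round(v,2)
print("front flange shift(px x5)",m(170,385,180,85))
c,n=np.cos(st[2]),np.sin(st[2])
p0=np.array([591.36,-286.2,26]);ps=P([p0])[0]
a,v=m(170,385,180,85)
d=least_squares(lambda q:P([p0+[c*q[0]-n*q[1],n*q[0]+c*q[1],0]])[0]-ps-a/5,[50,20]).x
print("fitting moved in station",d,"tool moved",np.array([[c,n],[-n,c]])@(s["tool_pos"][:2]-[589.2,-285.4]))
```

```text
front flange shift(px x5) (array([ 79, -47]), 0.48)
fitting moved in station [48.66078576 23.59156755] tool moved [51.28308166 22.06176958]
```

Request:
step_arm(
  rows="0 0 0 0;0 0.004 0 0;0 0.004 0 0;0 0 0 0;0 0 0 0;0 0 0 0",
  force=60,
)

```text
clock: 19.6
tool_pos: [645.1, -277.6, 166.5]
orientation: [-2.479, -1.896, 0.022]
contact_force: [-37.7, 9.5, 36.7]
gripper_width: 47.2
gripper_force: 60.1
```

Request:
step_arm(
  rows="0 0 0 0;0 0 0 0;0 0 0 0;0 0 0 0;0 0 0 0;0 0 0 0;0 0 0 0;0 0 0 0",
)

```text
clock: 20.27
tool_pos: [645.1, -277.6, 166.5]
orientation: [-2.479, -1.896, 0.022]
contact_force: [-37.8, 9.5, 36.0]
gripper_width: 47.3
gripper_force: 60.1
```

Request:
step_arm(
  rows="0 0 0 0;0 0 0 0;0 0 0 0;0 0 0 0;0 0 0 0;0 0 0 0;0 0 0 0;0 0 0 0",
)

```text
clock: 20.93
tool_pos: [645.1, -277.6, 166.5]
orientation: [-2.479, -1.896, 0.022]
contact_force: [-38.0, 10.2, 36.2]
gripper_width: 47.4
gripper_force: 60.1
```

Request:
step_arm(
  rows="0 0 0 0;0 0 0 0;0 0 0 0;0 0 0 0;0 0 0 0;0 0 0 0;0 0 0 0;0 0 0 0",
)

```text
clock: 21.6
tool_pos: [645.1, -277.6, 166.5]
orientation: [-2.479, -1.896, 0.022]
contact_force: [-37.7, 11.0, 36.1]
gripper_width: 47.4
gripper_force: 60.1
```

Stiff contact: 2 mm commanded gave 0.6 mm of motion, and it was held over 4 s. Easing back while still gripping, so the pin springs out.

Request:
step_arm(
  rows="0 -0.012 -0.002 0;0 -0.012 -0.002 0;0 -0.012 -0.002 0;0 -0.012 -0.002 0;0 -0.012 -0.002 0;0 -0.012 -0.001 0;0 -0.012 0 0;0 0 0 0",
)

```text
clock: 22.27
tool_pos: [631.5, -273.6, 166.9]
orientation: [-2.491, -1.907, 0.005]
contact_force: [-6.0, 0.7, -6.9]
gripper_width: 47.7
gripper_force: 60.0
```

Request:
step_arm(
  rows="0 -0.012 0 0;0 0 0 0;0 0 0 0;0 0 0 0",
)

```text
clock: 22.6
tool_pos: [630.2, -273.2, 168.0]
orientation: [-2.493, -1.909, 0.002]
contact_force: [-5.2, 0.2, -6.5]
gripper_width: 47.5
gripper_force: 60.0
```

Request:
step_arm(
  rows="0 -0.01 0 0;0 -0.01 0 0;0 -0.01 0 0;0 -0.006 0 0;0 0 0 0;0 0 0 0",
)

```text
clock: 23.1
tool_pos: [622.6, -271.1, 168.9]
orientation: [2.494, 1.909, 0.001]
contact_force: [-0.0, -0.3, -3.4]
gripper_width: 47.3
gripper_force: 60.0
```

Request:
step_arm(
  rows="0 0 0.003 0;0 0 0.003 0;0 0 0 0;0 0 0 0",
)

```text
clock: 23.43
tool_pos: [622.3, -271.0, 166.8]
orientation: [-2.494, -1.91, 0.0]
contact_force: [0.2, 0.7, -3.2]
gripper_width: 47.9
gripper_force: 60.0
```

```bash
python3 g.py 594 -262.7 165 -15.14;  python3 - <<'E'
from h import *
P,j=cam("side"); cv2.imwrite("pics/g.png",cv2.resize(j[215:325,275:395],None,fx=5,fy=5,interpolation=cv2.INTER_CUBIC)[:,:,::-1])
E
```

```text
shift [ 0.003 -0.118  0.007] spin(first move, then spin) 0.0 yaw tool -15.12 pos [ 622.3 -271.   166.8] clk 23.4333
q [-0.43  0.66  1.58  0.    0.9  -0.16] F [ 0.2  0.7 -3.2] w 47.9 gf 60.0
```

Request:
step_arm(
  rows="0 0 0.003 0;0 0 0.003 0;0 0 0 0;0 0 0 0;0 0 0 0",
)

```text
clock: 23.9
tool_pos: [622.4, -271.1, 165.6]
orientation: [2.494, 1.91, 0.0]
contact_force: [0.5, -0.6, -0.8]
gripper_width: 48.0
gripper_force: 60.0
```

Request:
step_arm(
  rows="0 0 0.002 0;0 0 0 0;0 0 0 0",
)

```text
clock: 24.15
tool_pos: [622.3, -271.0, 165.5]
orientation: [2.494, 1.91, 0.0]
contact_force: [-2.6, 0.6, 4.4]
gripper_width: 47.4
gripper_force: 60.0
```

Contact with the plate. Opening, then rising clear.

Request:
step_arm(
  rows="0 0 0 0;0 0 0 0;0 0 0 0;0 0 0 0;0 0 0 0;0 0 0 0;0 0 0 0;0 0 0 0",
  claw=0,
  force=20,
)

```text
clock: 24.82
tool_pos: [622.3, -271.0, 164.9]
orientation: [2.494, 1.91, 0.0]
contact_force: [-0.1, 0.4, 0.1]
gripper_width: 87.2
gripper_force: 0.0
```

Request:
step_arm(
  rows="0 0 -0.04 0;0 0 -0.06 0;0 0 -0.08 0;0 0 -0.08 0;0 0 -0.08 0;0 0 -0.08 0;0 0 -0.05 0;0 0 0 0",
)

```text
clock: 25.48
tool_pos: [623.7, -271.7, 287.1]
orientation: [2.49, 1.906, 0.005]
contact_force: [0.7, 0.1, 0.1]
gripper_width: 87.7
gripper_force: 0.0
```

Run:
```python
from h import *
P,j=cam("side"); 
i1=cv2.cvtColor(cv2.resize(j[215:325,275:395],None,fx=5,fy=5)[:,:,::-1].copy(),6); i0=cv2.cvtColor(cv2.imread("pics/d.png"),6)
def m(x,y,w,h):
    r=cv2.matchTemplate(i1,i0[y:y+h,x:x+w],5); _,v,_,l=cv2.minMaxLoc(r); return np.array(l)-[x,y],round(v,2)
print("flange",m(170,385,180,85),"rim",m(205,180,110,90))
st=np.load("poses.npy")[1];c,n=np.cos(st[2]),np.sin(st[2])
def sh(p0,a): 
    ps=P([p0])[0]; return least_squares(lambda q:P([np.array(p0)+[c*q[0]-n*q[1],n*q[0]+c*q[1],0]])[0]-ps-a/5,[30,20]).x
print(sh([591.4,-286.2,26],m(170,385,180,85)[0]),sh([591.4,-286.2,146],m(205,180,110,90)[0]))
print("pin patch corr",m(368,318,30,32)); s=env.get_state();print(s["clock"],s["tool_pos"],s["contact_force"])
```

```text
flange (array([ 42, -41]), 0.89) rim (array([ -95, -114]), 0.64)
[28.25133499 22.84044883] [-30.09152119  82.45465498]
pin patch corr (array([0, 0]), 0.98)
25.5333 [ 622.97155769 -271.34977821  284.92029122] [0.5174614  0.49061939 0.160275  ]
```

The flange measures at station x≈17–22 mm, y≈0, and the pin region looks the same as when the pin was out. The gripper is clear.

```bash
python3 -c "
from workcell import env
print(env.hand_in())"
```

```text
the job is handed in; nothing more can be done
None
```

I handed the job in at about 25 s: the fitting was stood on the plate, held against the stops for over 4 s, then released clear of the pin. No verdict came back; stop contact and pin travel are inferred from forces and one picture, and I only checked its uprightness by picture before the push.

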